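# Square a tone-wood blank up to the router fence by pushing its corners

## Task

The heavy dark wood blank stands crosswise on the grey mat: walk it round by pushing at its corners, without letting it knock against the fence while it is still askew, and once one of its two long sides faces the fence squarely, push that side flush against the fence, with no part of the blank past the fence's ends. Only push it with the fingers: do not lift or tip it, keep its middle on the mat, leave the tape, spanner, chisel and jar where they are, and finish with the hand clear of everything.

Things in the scene. Friction and masses are not known exactly. Their poses are not given: they have to be found in the camera images.
- blank: Loose dark hardwood block 110 (x) by 160 (y, long way) by 50 mm high, 0.75 to 0.97 kg; pale seam along its length on top. Origin: centre of the underside. Long sides at x = -55 and +55 mm: either may face the fence. Starts roughly end-on to it. Slides with dry friction (4 to 12 N), stays where left; pushed near one end it turns about a point past its middle, which moves about half as far.
- fence: Fixed straight fence, 360 mm long (y), 50 high, pale wood face on an aluminium bar, 40 thick; behind it a foot with two black knobs 42 high, to x = 85 mm. Place and yaw vary. Origin: on the bench at the foot of the working face, mid-length; x points square out of its back, away from the mat. Blank flush: its middle at x = -55 mm, its long way along y. Fence ends at y = -180 and 180.
- mat (a point): Middle of the flat grey mat on the bench in front of the fence face (no height to speak of; axes as the fence's): 250 mm in x, from the face back towards the robot, by 340 mm in y.
- tape: Bystander: yellow roll of tape lying flat, 92 mm across, 24 mm high, loose; origin centre of the underside. To be left alone.
- spanner: Bystander: steel spanner lying flat along its x, 160 mm long, loose; origin at its middle on the bench. To be left alone.
- chisel: Bystander: chisel with black round handle (25 mm thick, 110 mm long, towards its -x) and steel blade (towards +x), 230 mm long in all, loose; origin on the bench below the joint of handle and blade. To be left alone.
- jar: Bystander: blue closed jar, 64 mm across, 75 mm high, standing loose; origin centre of the underside. To be left alone.
Not all that is in view belongs to the job. What is shaped like the blank but green or yellow is not meant.

How it is judged:
By the outcome, as a careful person would: the job done as asked, in the order asked, and still so for the second after the job is handed in, with the robot touching nothing.
It also fails if it takes over 72 s, if anything falls off the work surface, if the arm or the gripper's body presses on something with over 40 N, if the wrist force passes 120 N, or if a joint passes its speed limit or range.

## Robot

A 6-joint arm with a two-finger parallel gripper is mounted at the origin on the work surface. World frame = base frame: x ahead of the robot, y to its left, z up, the work surface at z = 0. Lengths are in mm, angles in rad, forces in N, time in s.
With the tool pointing down it reaches from about 400 to 825 mm from the base axis. Payload 7 kg.
Tool frame: the origin (TCP) lies at the very end of the fingers, on their centre line; the grasp point (between the pads) lies 19 mm behind it; x points along the fingers, z is the direction in which the jaws open and shut, and the axes are right-handed (so a half turn about x gives the same grasp; the last joint's range is limited). The gripper opens to 88 mm and grips with 3 to 60 N. Pads are 19 mm wide; open, the fingers measure 130 mm over their backs; the gripper's body (78 mm by 193 mm) begins 47 mm behind the grasp point.
Start: joints at [-0.815, 0.359, 0.012, 0, -1.224, -0.288], TCP at [304.345, -602.469, 226.561] pointing down, gripper open.
Joint ranges: [-3.07, 3.07], [-1.43, 2.12], [-1.02, 1.25], [-3.03, 1.67], [-3.05, -0], [-3.03, 3.03]. Speed limits (rad/s): [2.39, 2.39, 3.01, 3.14, 3.14, 3.14].

## Interface

Orientations are given as [roll, pitch, yaw] about the fixed x, y, z axes, in that order (R = Rz(yaw) Ry(pitch) Rx(roll)).
In Python, from workcell import arm gives the robot as it stands.
- The arm moves only by the tool drive_tool, never from a script. Its argument "plan" is a list of rows, each a list of 3 entries, a list of its own where there are three numbers: the shift along the tool's x, y, z as a fraction of full scale, then the turn about the tool's x as a fraction of full scale, then the finger opening in mm, from 0 to 87.6. In form: [[[x, y, z], spin, claw], ...]. A call has 1 to 8 rows; each row shifts and turns the commanded pose from where the row before left it, along the tool's axes as they then stand; what a row does not reach is not made up. Full scale, the value 1, is 0.4 m for a shift and 45 degrees for a turn. A row lasts 1/10 s, in which the tool goes at most 50 mm and 8.59 degrees, less where a joint would pass 70% of its speed; a pose out of reach is approached as far as the arm can. A call with a number of a shift or a turn outside -1 to 1 is refused whole. A call with a gripper value outside its range is refused whole. The fingers move at their own pace and stop on an object; "newtons" is the grip in N (left out, the last holds). Time passes only in rows, so rows that do not move let the fingers close. It gives the time, the measured TCP pose, the force and the opening at its end, in the units of the state.
- arm.get_state(): the state, without advancing time (a new reading comes with each control period).
- arm.capture(name): name is "scene" or "top"; returns the picture (480x640x3 uint8, red, green, blue); there is no depth.
- arm.calibration(name): a dict with "mtx" (3x3 intrinsics, pixels), "R" (3x3) and "t" (3): a world point X has camera coordinates R X + t. Camera axes: x right, y down, z forward; pixel columns grow to the right and rows downward; lengths in mm; the calibration is good to about 2 mm. A picture is of the moment at which its call begins. calibration takes no time and is no camera call.
- arm.hand_in(): hands the job in, once; it reports no verdict.
The state is a dict: "time_s": time; "joint_positions": joint angles; "joint_vel": joint speeds; "tau": joint torques, N m; "tcp_pos": TCP position; "tcp_rot": TCP orientation; "wrist_force": force on the tool from outside, world axes, zero at the start; "ft_torque": the same for the moment, N m; "opening": finger opening in mm.
Only numpy, scipy, OpenCV 4.12 (cv2) and the standard library are available. Lean on these libraries where they do the work, as an engineer would, in place of code of your own. Each camera call takes 0.05 s, during which the arm holds its last target. There are 200 camera calls.

## Working session

There is one attempt and no reset: what is moved stays moved. The work goes in short steps, Python scripts to look and compute and a tool call to move; the robot and the scene stay as the last step left them, time stands still between calls to the robot, and variables do not carry over. Pictures are saved under pics/ and viewed, about 8 in all and at most 12, crops included, and the job is handed in when it is done.

Besides the shell and the picture viewer there is one more tool, called after "Emit:" by a JSON object that holds its "method" and its "body". drive_tool: Moves the arm, as the interface text tells. Shift numbers are shares of 0.4 m and turn numbers shares of 45 degrees, none past 1 either way. Its arguments: {"type":"object","properties":{"plan":{"type":"array","items":{"type":"array"}},"newtons":{"type":"number"}},"required":["plan"]}

```bash
mkdir -p pics; python3 - <<'E'
from workcell import arm
import cv2
for n in("scene","top"):
    cv2.imwrite(f"pics/{n}0.png",arm.capture(n)[:,:,::-1]); c=arm.calibration(n); print(n,c)
s=arm.get_state();print(s)
E
```

```text
scene {'mtx': array([[538.25148181,   0.        , 321.26749529],
       [  0.        , 538.25148181, 240.94330899],
       [  0.        ,   0.        ,   1.        ]]), 'R': array([[-0.74751574,  0.66414439,  0.0115088 ],
       [ 0.43326944,  0.50064515, -0.74942113],
       [-0.50348566, -0.55521767, -0.6619936 ]]), 't': array([ 405.81834702, -205.16589773, 1590.59298497])}
top {'mtx': array([[476.22060269,   0.        , 314.31194881],
       [  0.        , 476.22060269, 244.67841427],
       [  0.        ,   0.        ,   1.        ]]), 'R': array([[ 0.02387266, -0.99969931, -0.00560196],
       [-0.9979843 , -0.02350138, -0.05894939],
       [ 0.05880001,  0.00699795, -0.99824525]]), 't': array([   5.2047657 ,  517.36219101, 1030.73311064])}
{'time_s': 0.1, 'joint_positions': array([-8.14929761e-01,  3.59311285e-01,  1.11676082e-02, -2.84311047e-04,
       -1.22410073e+00, -2.88088213e-01]), 'joint_vel': array([-0.00154029, -0.00195393,  0.00324749, -0.00240428,  0.00119011,
        0.00134353]), 'tau': array([-1.32003886e-03, -5.84163237e+01,  2.93753332e+01,  7.01544419e+00,
        1.02435448e-02, -8.16376291e-05]), 'tcp_pos': array([ 304.13160992, -602.12402207,  225.73077041]), 'tcp_rot': array([0.10558536, 1.56932378, 2.14406324]), 'wrist_force': array([ 0.02272257, -0.3237169 , -0.45381224]), 'ft_torque': array([-0.0123425 , -0.03374058,  0.01238096]), 'opening': 87.7305026830417}
```

View pics/top0.png

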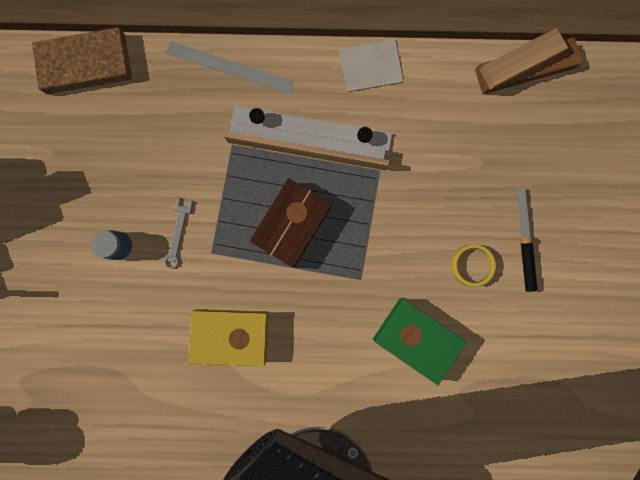

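View pics/scene0.png

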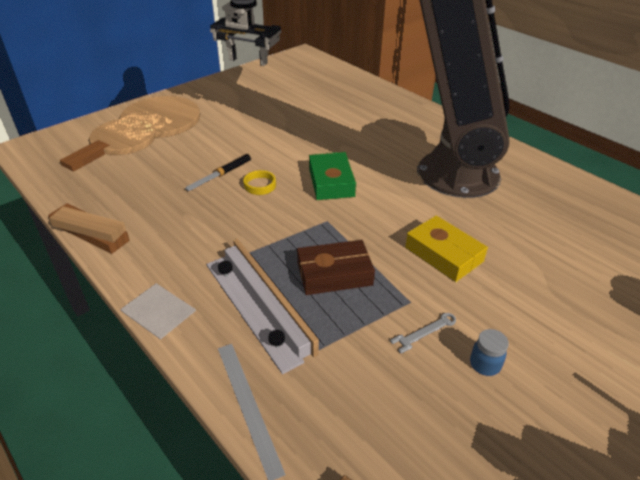

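Top view: the blank is at about (291,222). The mat corners are near (232,147), (380,168), (362,279) and (212,253), and the fence lies above the mat. The jar and spanner are left and the tape and chisel right, while the green and yellow blocks are decoys towards the robot.

```bash
cat > h.py <<'E'
from workcell import arm
import cv2, numpy as np
c=arm.calibration("top"); K,R,t=c["mtx"],c["R"],c["t"]
def ray(p,z):
    d=R.T@np.linalg.inv(K)@np.array([p[0],p[1],1.]); C=-R.T@t
    return (C+d*(z-C[2])/d[2])[:2]
def pix(X):
    q=K@(R@np.array(X,float)+t); return q[:2]/q[2]
def look(name=None):
    im=arm.capture("top")[:,:,::-1].copy()
    if name: cv2.imwrite(f"pics/{name}.png",im)
    return im
def big(m):
    m=cv2.morphologyEx(m,cv2.MORPH_OPEN,np.ones((3,3),np.uint8))
    m=cv2.morphologyEx(m,cv2.MORPH_CLOSE,np.ones((7,7),np.uint8))
    return max(cv2.findContours(m,cv2.RETR_EXTERNAL,cv2.CHAIN_APPROX_NONE)[0],key=cv2.contourArea)
def roi(m):
    k=np.zeros_like(m); k[140:285,205:390]=255; return m&k
def blank(im):
    h=cv2.cvtColor(im,cv2.COLOR_BGR2HSV)
    k=big(roi(cv2.inRange(h,(0,90,25),(14,255,130))|cv2.inRange(h,(170,90,25),(180,255,130))))
    pts=np.array([ray(p[0],50) for p in k],np.float32)
    (c0,wh,a)=cv2.minAreaRect(pts)
    b=cv2.boxPoints((c0,wh,a)); e=[b[1]-b[0],b[2]-b[1]]; L=max(e,key=np.linalg.norm)
    return np.array(c0),sorted(wh),np.degrees(np.arctan2(L[1],L[0]))%180,b
E
python3 - <<'E'
from h import *
im=look(); c0,wh,a,b=blank(im); print("blank",c0,wh,a,b.tolist())
h=cv2.cvtColor(im,cv2.COLOR_BGR2HSV)
for p in[(240,200),(350,230),(330,155),(320,140),(290,200),(270,230)]:print(p,h[p[1],p[0]])
m=roi(cv2.inRange(h,(0,0,30),(180,70,130)));k=cv2.convexHull(big(m))
q=cv2.approxPolyDP(k,8,True)[:,0]; print("mat",[(p.tolist(),ray(p,0).round(1).tolist()) for p in q])
# fence: image columns: top front edge (aluminium -> pale wood) and lower edge (wood -> mat)
for u in range(250,371,20): print(u,[(v,im[v,u].tolist()) for v in range(128,170,3)])
E
```

```text
blank [561.53503418  68.81485748] [111.03948974609375, 159.09251403808594] 150.36533 [[464.9410400390625, 59.890403747558594], [603.2235717773438, -18.775753021240234], [658.1290283203125, 77.73931121826172], [519.8464965820312, 156.4054718017578]]
(240, 200) [20 20 75]
(350, 230) [15 13 79]
(330, 155) [ 16 125 102]
(320, 140) [ 15  21 145]
(290, 200) [  9 195  51]
(270, 230) [  8 151  54]
mat [([232, 145], [739.1, 208.8]), ([379, 170], [689.5, -123.8]), ([361, 279], [444.2, -87.8]), ([212, 253], [494.0, 245.1])]
250 [(128, [128, 136, 142]), (131, [125, 131, 137]), (134, [129, 135, 141]), (137, [83, 119, 157]), (140, [82, 122, 155]), (143, [44, 64, 77]), (146, [49, 72, 90]), (149, [77, 79, 78]), (152, [79, 82, 81]), (155, [84, 87, 89]), (158, [81, 80, 85]), (161, [79, 81, 84]), (164, [76, 78, 81]), (167, [79, 80, 82])]
270 [(128, [124, 126, 134]), (131, [131, 139, 146]), (134, [128, 132, 139]), (137, [130, 135, 140]), (140, [78, 116, 148]), (143, [86, 120, 158]), (146, [44, 60, 81]), (149, [43, 62, 80]), (152, [75, 76, 75]), (155, [80, 82, 82]), (158, [76, 75, 78]), (161, [72, 71, 73
[... 961 characters left out ...]
107, 129]), (164, [74, 79, 80]), (167, [74, 76, 78])]
350 [(128, [137, 143, 149]), (131, [131, 136, 145]), (134, [131, 138, 145]), (137, [138, 144, 151]), (140, [135, 141, 149]), (143, [134, 139, 147]), (146, [131, 135, 143]), (149, [138, 141, 152]), (152, [133, 138, 144]), (155, [75, 110, 143]), (158, [82, 116, 147]), (161, [37, 58, 74]), (164, [72, 102, 127]), (167, [81, 81, 81])]
370 [(128, [72, 99, 122]), (131, [8, 12, 12]), (134, [13, 14, 20]), (137, [15, 11, 16]), (140, [41, 43, 43]), (143, [78, 80, 81]), (146, [135, 139, 146]), (149, [134, 143, 149]), (152, [132, 139, 145]), (155, [134, 138, 144]), (158, [73, 103, 136]), (161, [83, 120, 158]), (164, [36, 58, 75]), (167, [51, 73, 94])]
```

```bash
cat >> h.py <<'E'
from scipy.spatial.transform import Rotation as Ro
ex=np.array([.989,-.1475]); ey=np.array([.1475,.989]); F=np.array([714.3,42.5])
def w2f(p): d=np.array(p)-F; return np.array([d@ex,d@ey])
def f2w(p): return F+p[0]*ex+p[1]*ey
def tool():
    s=arm.get_state(); return s,np.array(s["tcp_pos"]),Ro.from_euler("xyz",s["tcp_rot"]).as_matrix()
def status(b=True):
    s,p,M=tool(); print("t",s["time_s"],"tcp_f",w2f(p[:2]).round(1),"z",p[2].round(1),"force",np.round(s["wrist_force"],1),"jaw",np.degrees(np.arctan2(M[1,2],M[0,2])).round(1),"open",s["opening"])
    if b:
        c0,wh,a,_=blank(look()); print("blank_f",w2f(c0).round(1),np.round(wh,1),"phi",((a+8.48-90+90)%180-90).round(1))
def need(fx,fy,z):
    s,p,M=tool(); d=np.append(f2w((fx,fy)),z)-p; print("to",(fx,fy,z),"units",(M.T@d/400).round(3))
E
python3 - <<'E'
from h import *
pts=[((250,141.5)),(270,144.8),(290,147.8),(310,151),(330,154),(350,159.5),(370,162.5)]
print("fence top edge in f",[w2f(ray(p,50)).round(1).tolist() for p in pts])
print("ends",[w2f(ray(p,50)).round(0).tolist() for p in [(228,138),(388,165)]])
status(); s,p,M=tool(); print(M.round(3)); print("ey ang",np.degrees(np.arctan2(ey[1],ey[0]))); need(-250,-85,226)
E
```

```text
fence top edge in f [[2.2, 120.1], [2.4, 76.4], [3.3, 32.8], [3.7, -10.8], [4.6, -54.2], [0.1, -98.5], [0.9, -141.8]]
ends [[2.0, 168.0], [2.0, -181.0]]
t 0.15 tcp_f [-310.5 -698.1] z 225.8 force [-0.4  0.4 -0.5] jaw 116.8 open 87.91305772730372
blank_f [-155.5    3.6] [110.9 160.3] phi 68.6
[[-0.001 -0.893 -0.451]
 [ 0.001 -0.451  0.893]
 [-1.     0.     0.001]]
ey ang 81.51739994931891
to (-250, -85, 226) units [ 1.000e-03 -1.009e+00  1.164e+00]
```

Emit:
{"method": "drive_tool", "body": {"plan": [[[0, 0, 0], 0.18, 0], [[0, 0, 0], 0.18, 0], [[0, 0, 0], 0.18, 0], [[0, 0, 0], 0.18, 0], [[0, 0, 0], 0.065, 0], [[0, 0, 0], 0, 0], [[0, 0, 0], 0, 0]], "newtons": 20}}

```text
time_s: 0.9
tcp_pos: [304.3, -602.4, 226.4]
tcp_rot: [0.705, 1.571, 2.129]
wrist_force: [-0.2, -0.1, -0.4]
opening: 36.8
```

```bash
python3 -c "
from h import *
status(False);need(-250,-85,226)"
```

```text
t 0.9 tcp_f [-310.4 -698.3] z 226.4 force [-0.2 -0.1 -0.4] jaw 81.6 open 36.79716452880958
to (-250, -85, 226) units [ 1.000e-03 -1.530e-01  1.533e+00]
```

Emit:
{"method": "drive_tool", "body": {"plan": [[[0, -0.012, 0.11], 0, 0], [[0, -0.012, 0.11], 0, 0], [[0, -0.012, 0.11], 0, 0], [[0, -0.012, 0.11], 0, 0], [[0, -0.012, 0.11], 0, 0], [[0, -0.012, 0.11], 0, 0], [[0, -0.012, 0.11], 0, 0], [[0, -0.012, 0.11], 0, 0]]}}

```text
time_s: 1.7
tcp_pos: [394.6, -258.4, 226.9]
tcp_rot: [-1.607, 1.57, -0.183]
wrist_force: [1.5, -0.3, -0.2]
opening: 0.6
```

Emit:
{"method": "drive_tool", "body": {"plan": [[[0, -0.011, 0.11], 0, 0], [[0, -0.011, 0.11], 0, 0], [[0, -0.011, 0.11], 0, 0], [[0, -0.011, 0.11], 0, 0], [[0, -0.011, 0.11], 0, 0], [[0, 0, 0.1], 0, 0], [[0, 0, 0], 0, 0], [[0, 0, 0], 0, 0]]}}

```text
time_s: 2.5
tcp_pos: [454.7, -5.3, 226.5]
tcp_rot: [1.833, 1.571, -3.024]
wrist_force: [0.6, -0.4, -1.2]
opening: 0.9
```

```bash
python3 -c "
from h import *
status(False);need(-250,-85,20)"
```

```text
t 2.5 tcp_f [-249.7  -85.6] z 226.5 force [ 0.6 -0.4 -1.2] jaw 81.7 open 0.8724541813115406
to (-250, -85, 20) units [0.516 0.001 0.002]
```

Emit:
{"method": "drive_tool", "body": {"plan": [[[0.11, 0, 0], 0, 0], [[0.11, 0, 0], 0, 0], [[0.11, 0, 0], 0, 0], [[0.11, 0, 0], 0, 0], [[0.05, 0, 0], 0, 0], [[0.025, 0, 0], 0, 0], [[0, 0, 0.03], 0, 0], [[0, -0.01, 0.03], 0, 0]]}}

```text
time_s: 3.3
tcp_pos: [462.9, 17.2, 21.4]
tcp_rot: [-1.137, 1.57, 0.284]
wrist_force: [1.2, 0.8, -0.1]
opening: 0.4
```

Emit:
{"method": "drive_tool", "body": {"plan": [[[0, 0, 0.02], 0, 0], [[0, 0, 0.02], 0, 0], [[0, -0.004, 0.02], 0, 0], [[0, -0.004, 0.02], 0, 0], [[0, -0.004, 0.02], 0, 0], [[0, -0.004, 0.02], 0, 0], [[0, -0.004, 0.02], 0, 0], [[0, 0, 0], 0, 0]]}}

```text
time_s: 4.1
tcp_pos: [476.6, 70.7, 20.5]
tcp_rot: [2.214, 1.567, -2.647]
wrist_force: [-6.0, -2.0, 5.6]
opening: 0.1
```

```bash
python3 -c "
from h import *
status();cv2.imwrite('pics/a.png',look()[100:320,180:420].repeat(2,0).repeat(2,1))"
```

```text
t 4.1 tcp_f [-239.3   -7.2] z 20.5 force [-6.  -2.   5.6] jaw 81.5 open 0.06597738353439586
blank_f [-146.6   14.3] [111.7 157.9] phi 53.7
```

View pics/a.png

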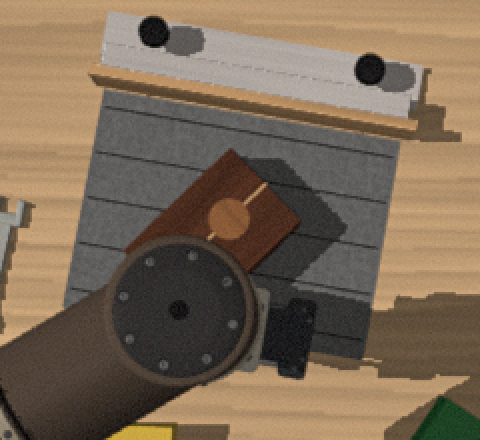

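The picture shows the blank turning clockwise, its top corner near crop (232,150), well short of the fence. I'm continuing the push.

Emit:
{"method": "drive_tool", "body": {"plan": [[[0, -0.005, 0.018], 0, 0], [[0, -0.005, 0.018], 0, 0], [[0, -0.007, 0.018], 0, 0], [[0, -0.008, 0.018], 0, 0], [[0, -0.009, 0.018], 0, 0], [[0, -0.01, 0.018], 0, 0], [[0, 0, 0], 0, 0]]}}

```text
time_s: 4.9
tcp_pos: [501.5, 111.6, 20.5]
tcp_rot: [2.148, 1.569, -2.713]
wrist_force: [-3.7, 0.7, 2.5]
opening: -0.0
```

```bash
python3 -c "
from h import *
status()"
```

```text
t 4.9 tcp_f [-220.6   37. ] z 20.5 force [-3.7  0.7  2.5] jaw 81.5 open -0.04595782958447122
blank_f [-125.9   19. ] [112.6 136.5] phi 32.9
```

Emit:
{"method": "drive_tool", "body": {"plan": [[[0, -0.013, 0.02], 0, 0], [[0, -0.015, 0.019], 0, 0], [[0, -0.017, 0.016], 0, 0], [[0, -0.018, 0.014], 0, 0], [[0, -0.018, 0.012], 0, 0], [[0, 0, 0], 0, 0]]}}

```text
time_s: 5.55
tcp_pos: [540.9, 139.4, 20.6]
tcp_rot: [-1.028, 1.569, 0.394]
wrist_force: [-0.3, 0.7, 0.0]
opening: 0.7
```

```bash
python3 -c "
from h import *
status();cv2.imwrite('pics/b.png',look()[100:320,180:420].repeat(2,0).repeat(2,1))"
```

```text
t 5.55 tcp_f [-185.8   70.3] z 20.6 force [-0.3  0.7  0. ] jaw 81.5 open 0.681659541533316
blank_f [-110.8   32.9] [112.7 153.7] phi 12.0
```

View pics/b.png

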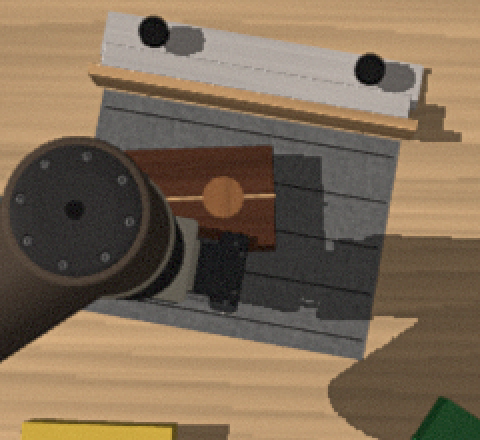

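Emit:
{"method": "drive_tool", "body": {"plan": [[[0, -0.012, 0.005], 0, 0], [[0, -0.012, 0.004], 0, 0], [[0, -0.012, 0.003], 0, 0], [[0, -0.012, 0], 0, 0], [[0, 0, 0], 0, 0], [[0, 0.06, 0], 0, 0], [[0, 0.1, -0.05], 0, 0], [[0, 0.0, 0], 0, 0]]}}

```text
time_s: 6.45
tcp_pos: [487.4, 127.4, 20.0]
tcp_rot: [2.125, 1.567, -2.737]
wrist_force: [0.9, 0.3, 0.2]
opening: 0.4
```

```bash
python3 -c "
from h import *
status();cv2.imwrite('pics/c.png',look()[100:320,180:420].repeat(2,0).repeat(2,1))"
```

```text
t 6.45 tcp_f [-237.    50.5] z 20.0 force [0.9 0.3 0.2] jaw 81.4 open 0.3535307544252725
blank_f [-99.8  32.7] [112.5 158.9] phi 5.0
```

View pics/c.png

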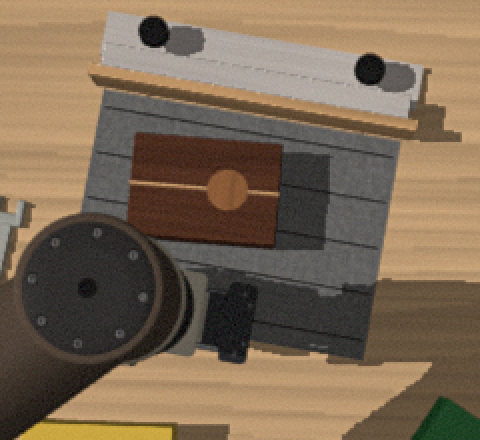

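The blank is 5° off square and about 38 mm clear of the fence. I'll open the fingers for a two-point push that squares it first.

Emit:
{"method": "drive_tool", "body": {"plan": [[[0, 0, -0.022], 0, 87], [[0, 0, -0.022], 0, 87], [[0, 0, 0], 0, 87], [[0, 0, 0], 0, 87], [[0, 0, 0], 0, 87], [[0, 0, 0], 0, 87], [[0, 0, 0], 0, 87], [[0, 0, 0], 0, 87]]}}

```text
time_s: 7.35
tcp_pos: [490.0, 112.9, 20.5]
tcp_rot: [2.814, 1.571, -2.047]
wrist_force: [-0.6, 0.4, -0.3]
opening: 58.8
```

Emit:
{"method": "drive_tool", "body": {"plan": [[[0, -0.06, 0], 0, 87], [[0, -0.06, 0], 0, 87], [[0, -0.02, 0], 0, 87], [[0, -0.02, 0], 0, 87], [[0, -0.02, 0], 0, 87], [[0, -0.02, 0], 0, 87], [[0, -0.02, 0], 0, 87], [[0, 0, 0], 0, 87]]}}

```text
time_s: 8.15
tcp_pos: [575.6, 99.2, 20.1]
tcp_rot: [2.038, 1.568, -2.823]
wrist_force: [-3.4, 0.5, 0.8]
opening: 87.0
```

```bash
python3 -c "
from h import *
status();cv2.imwrite('pics/d.png',look()[100:320,180:420].repeat(2,0).repeat(2,1))"
```

```text
t 8.15 tcp_f [-145.5   35.7] z 20.1 force [-3.4  0.5  0.8] jaw 81.5 open 86.98895138702945
blank_f [-62.9  -7.2] [73.3 90. ] phi 0.4
```

View pics/d.png

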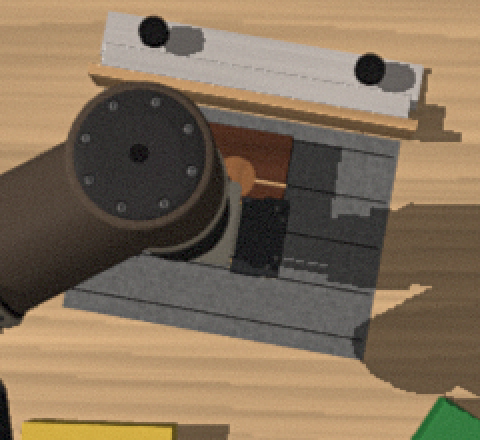

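The blank is square now (0.4°), with about 26 mm to go.

Emit:
{"method": "drive_tool", "body": {"plan": [[[0, -0.012, 0], 0, 87], [[0, -0.012, 0], 0, 87], [[0, -0.012, 0], 0, 87], [[0, -0.01, 0], 0, 87], [[0, -0.008, 0], 0, 87], [[0, 0, 0], 0, 87]]}}

```text
time_s: 8.85
tcp_pos: [596.9, 96.1, 20.1]
tcp_rot: [1.989, 1.568, -2.873]
wrist_force: [-3.8, -1.3, 0.3]
opening: 87.0
```

Emit:
{"method": "drive_tool", "body": {"plan": [[[0, -0.005, 0], 0, 87], [[0, -0.005, 0], 0, 87], [[0, 0, 0], 0, 87]]}}

```text
time_s: 9.15
tcp_pos: [600.6, 95.5, 20.1]
tcp_rot: [1.961, 1.568, -2.901]
wrist_force: [-6.0, 0.1, 1.1]
opening: 87.4
```

```bash
python3 -c "
from h import *
status()"
```

```text
t 9.15 tcp_f [-120.3   35.7] z 20.1 force [-6.   0.1  1.1] jaw 81.5 open 87.38574456950116
blank_f [-36.4 -11.4] [73.1 82. ] phi 0.4
```

Emit:
{"method": "drive_tool", "body": {"plan": [[[0, -0.003, 0], 0, 87], [[0, -0.003, 0], 0, 87], [[0, 0, 0], 0, 87]]}}

```text
time_s: 9.5
tcp_pos: [602.8, 95.2, 20.1]
tcp_rot: [1.949, 1.568, -2.913]
wrist_force: [-6.1, 1.3, 3.4]
opening: 87.1
```

Emit:
{"method": "drive_tool", "body": {"plan": [[[0, -0.003, 0], 0, 87], [[0, -0.003, 0], 0, 87], [[0, 0, 0], 0, 87]]}}

```text
time_s: 9.8
tcp_pos: [603.3, 95.1, 20.1]
tcp_rot: [1.838, 1.565, -3.023]
wrist_force: [-14.5, 4.6, 8.5]
opening: 87.0
```

Emit:
{"method": "drive_tool", "body": {"plan": [[[0, -0.003, 0], 0, 87], [[0, -0.003, 0], 0, 87], [[0, 0, 0], 0, 87]]}}

```text
time_s: 10.1
tcp_pos: [603.3, 95.0, 20.1]
tcp_rot: [1.807, 1.561, -3.055]
wrist_force: [-24.6, 10.1, 16.8]
opening: 87.0
```

It has stalled against the fence. Backing off and lifting clear.

Emit:
{"method": "drive_tool", "body": {"plan": [[[0, 0.01, 0], 0, 87], [[0, 0.03, 0], 0, 87], [[0, 0.1, 0], 0, 87], [[-0.08, 0.06, 0], 0, 87], [[-0.12, 0, 0], 0, 87], [[-0.12, 0, 0], 0, 87], [[-0.1, 0, -0.06], 0, 87], [[0, 0, -0.12], 0, 87]]}}

```text
time_s: 10.9
tcp_pos: [523.7, 37.6, 195.1]
tcp_rot: [-1.152, 1.558, 0.275]
wrist_force: [0.8, -0.7, -0.1]
opening: 86.9
```

Emit:
{"method": "drive_tool", "body": {"plan": [[[0, 0, -0.12], 0, 87], [[0, 0, -0.12], 0, 87], [[0, 0, -0.12], 0, 87], [[0, 0, -0.12], 0, 87], [[0, 0, -0.1], 0, 87], [[0, 0, 0], 0, 87], [[0, 0, 0], 0, 87]]}}

```text
time_s: 11.6
tcp_pos: [485.0, -194.8, 188.6]
tcp_rot: [-1.53, 1.57, -0.111]
wrist_force: [0.6, 1.0, 0.4]
opening: 86.8
```

```bash
python3 -c "
from h import *
status();cv2.imwrite('pics/e.png',look()[80:320,60:560]);cv2.imwrite('pics/f.png',cv2.resize(arm.capture('scene')[200:370,190:520,::-1],None,fx=2,fy=2))"
```

```text
t 11.6 tcp_f [-191.8 -268.5] z 188.6 force [0.6 1.  0.4] jaw 81.3 open 86.80218547289066
blank_f [-55.  28.] [115.  160.7] phi 0.2
```

View pics/e.png

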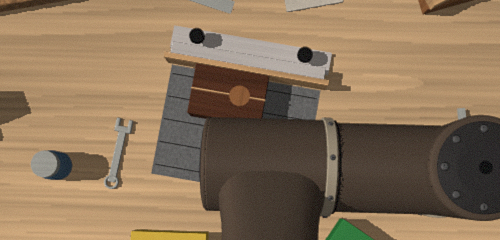

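View pics/f.png

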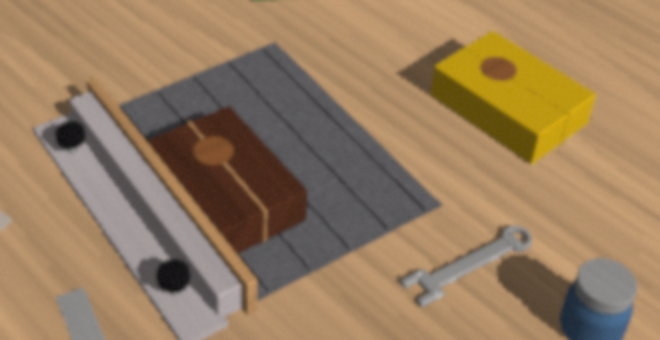

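Both views show the blank's long side against the fence face with no gap, at about (230,90) in the top crop. Its ends are well inside the fence ends, and the spanner and jar haven't moved.

```bash
python3 -c "
from workcell import arm
print(arm.hand_in())"
```

```text
the job is handed in; nothing more can be done
None
```

The blank is flush against the fence, long side on, and I've handed the job in at about 11.7 s of robot time.

I turned the blank about 64° by pushing one corner with closed fingers, with its nearest edge about 38 mm or more from the fence. I then squared it with a two-finger push and pushed it straight in until it stalled at about 31 N total wrist force (26.5 N of it sideways), under the 40 N limit.

**Final checks (top camera, fence frame):**
- **Position:** its middle is at x = -55 mm, y = 28 mm, so the ends lie at about -52 and +108 mm, inside the fence's ±180 mm.
- **Angle:** it is 0.2° off square, and no gap shows in either view.
- **Hand:** it is about 190 mm up and touching nothing.

**Uncertain:**
- **Measured width:** the last reading of the blank's width was 115 mm against the true 110 mm, most likely because the mask picked up some of the fence's edge. The tool's stall position suggests the face may sit 1–2 mm from where I estimated the fence; that is within calibration error.
- **Tape and chisel:** the arm hid them in the last top view, so I did not check them again. The hand never came down near them.

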